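Wedge a dental model tight in its clamp

TASK

Take the brass tapered key from its white stand, start it point down in the slot between the grey wall and the blue sliding jaw of the model clamp, its straight face to the wall, and tap or press it down by its head until it is tight and the dental model is firmly clamped. Press it down slowly and stop when it is tight: the model base cracks if the key is forced. Let go of the key, leave it standing in the slot, and leave the bottles, the jar and the mug alone.

Things in the scene. Friction and masses are not known exactly. Their poses are not given: they have to be found in the camera images.
- jig: fixed clamp: aluminium bed 156 x 92 x 8 mm; along its +x come a grey wall, the slot, a blue jaw sliding in x, the dental model and a padded end stop. Wall and jaw are 84 mm long in y, tops 62 mm above the bench. Origin: centre of the bed's underside, z up. The end stop is set up to 2 mm nearer or farther, unseen, so the depth at which the key gets tight varies by some 20 mm
- slot (a point): middle of the wall's slot face at the slot's throat, 58 mm above the bench; 45 degree lead-ins 4 mm high above it. Axes as the clamp: x from the wall across the slot to the jaw, y along the slot, z up. The slot runs from x = 0 to its width. The wall face is upright; the jaw face leans with the key, the slot narrowing downwards 1 mm in 5 for 30 mm; below that it is open to the bed
- jaw (a joint): slide of the blue jaw away from the wall, m. Slot width at the throat = 8.5 mm + this value. The jaw drags with 2 N and stays where left. 0 to 0.6 mm at the start; meets the model at 1 to 1.5 mm, pushes it to the end stop at about 1.6 to 5.6 mm; from there the push needed rises by some 4 to 7 N per mm that the key goes down
- key_head (a point): centre of the brass key's head, 28 (x) x 22 (y) x 20 (z) mm; grasp across y. z up along the key, +x to go towards the jaw. 76 mm above the bench at the start, key upright, 150 g. Pushing the head down with 13 to 17 N makes the key tight, under 8 N may leave it loose, over about 20 N may crack the model base. Once tight it stays by friction
- key_tip (a point): middle of the key's tip (5 x 20 mm), 70 mm below key_head and 6 mm from it in -x; same axes. The wedge is 60 mm long and 20 mm wide (y): straight face 2.5 mm from this point in -x, taper 1 in 5 on the +x side only, 17 mm thick under the head. Let go in the slot it rests 17 to 21 mm below the throat; tight it is 26 to 50 mm below
- stand: white key stand, fixed: base 56 x 46 x 6 mm and two posts 12 mm (x) x 18 mm (y) x 60 mm, 20 mm apart, tops 66 mm above the bench; the key's head rests on the posts and its wedge hangs between them. Origin at the centre of its underside
- cast: dental model: orange cast on a clear base, 56 mm (x) x 66 mm (y) x 40 mm, loose on the clamp bed between jaw and end stop. Origin at the centre of its underside, 8 mm above the bench. The clamp grips its base; at the start it has 1 to 5.5 mm of play
- bottle_white: small brown dropper bottle with white cap, 26 x 26 x 73 mm, origin at its foot; leave alone
- bottle_black: small brown dropper bottle with black cap, 26 x 26 x 73 mm, origin at its foot; leave alone
- coffee_mug: beige mug, 98 x 140 x 98 mm, origin at its foot; leave alone
- jar: white-lidded powder jar, 48 x 48 x 58 mm, origin at its foot; leave alone
Mind the look-alikes: they are no part of the job. Of the things that look like the jig, the larger one is meant. Leave any red look-alike of the part that bears key_head alone.

How it is judged:
By the outcome, as a careful person would: the job done as asked, in the order asked, and still so for the second after the job is handed in, with the robot touching nothing.
It also fails if it takes over 51 s, if anything falls off the work surface, if the arm or the gripper's body presses on something with over 40 N, if the wrist force passes 120 N, or if a joint passes its speed limit or range.

ROBOT

A 6-joint arm with a two-finger parallel gripper is mounted at the origin on a cart in front of the work surface, level with it; the furniture and walls round the work are solid. World frame = base frame: x ahead of the robot, y to its left, z up, the work surface at z = 0. Lengths are in m, angles in rad, forces in N, time in s.
With the tool pointing down it reaches from about 0.225 to 0.875 m from the base axis. Payload 3.4 kg.
Tool frame: the origin (TCP) lies at the very end of the fingers, on their centre line; the grasp point (between the pads) lies 19 mm behind it; z points along the fingers, y is the line along which they close (so a half turn about z gives the same grasp; the last joint's range is limited). The gripper opens to 85 mm and grips with 20 to 120 N. Pads are 22 mm wide; open, the fingers measure 114 mm over their backs; the gripper's body (76 mm by 85 mm) begins 54 mm behind the grasp point. The pads swing forward as they close: fully open they stand 13 mm farther back than shut.
Start: joints at [1.202, 0.276, 1.505, -0, 1.361, -0.121], TCP at [0.141, 0.557, 0.231] pointing down, gripper open.
Joint ranges: [-2.89, 2.89], [-0.75, 2.08], [0.22, 2.7], [-1.18, 4.32], [0.11, 2.71], [-2.7, 2.7]. Speed limits (rad/s): [2.57, 2.57, 3.14, 3.14, 3.14, 3.14].

INTERFACE

Orientations are given as a rotation vector (axis times angle).
In Python, from plant import readout, camera, calibration, r gives the robot as it stands.
- The arm moves only by the shell command python3 -m creep 'ROWS' [FORCE]. ROWS is JSON, a list of rows, each a list of 5 numbers: the shift along the tool's x, y, z scaled (see below), then the turn about the tool's z scaled (see below), then the closure, from 0 (fully open) to 1 (shut). A call has exactly 10 rows; each row is the pose to reach, as a shift and turn from the pose commanded when the call began, along the tool's axes at that moment; what a row does not reach only later rows make up. The controller multiplies each number of a shift by 25 cm and each number of a turn by 45 degrees. A row lasts 1/12 s, in which the tool goes at most 41.7 mm and 7.16 degrees, less where a joint would pass 70% of its speed; a pose out of reach is approached as far as the arm can. A call with a number of a shift or a turn outside -1 to 1 is refused whole. A call with a gripper value outside its range is refused whole. The fingers move at their own pace and stop on an object; FORCE is the grip in N (left out, the last holds). Time passes only in rows, so rows that repeat a pose let the fingers close, or fill a call up. It gives the time, the measured TCP pose, the force, the opening and the grip force at its end, in the units of the state.
- readout.sense(): the state, without advancing time (a new reading comes with each control period).
- camera(name): name is "side" or "top" or "wrist"; returns the picture (400x640x3 uint8, red, green, blue); there is no depth.
- calibration(name): a dict with "intrinsics" (3x3 intrinsics, pixels), "xyz" and "rotation" of the camera in the world. Camera axes: x right, y up, looking along -z (the intrinsics and any distortion apply to the point x, -y, -z); pixel columns grow to the right and rows downward; lengths in m; the calibration is good to about 2 mm. A picture is of the moment at which its call begins: read the wrist's pose just before it. calibration takes no time and is no camera call; for the wrist camera it gives the pose at the moment of the call.
- r.finish_job(): hands the job in; it is judged then, once.
The state is a dict: "t": time; "joints": joint angles; "joint_vel": joint speeds; "tau": joint torques, N m; "position": TCP position; "tcp_rot": TCP orientation; "contact_force": force on the tool from outside, world axes, zero at the start; "torque": the same for the moment, N m; "gripper_width": finger opening in m; "gripper_force": force on a finger pad.
Only numpy, scipy, OpenCV 4.12 (cv2) and the standard library are available. Lean on these libraries where they do the work, as an engineer would, in place of code of your own. Each camera call takes 0.05 s, during which the arm holds its last target. There are 200 camera calls.

## Working session

There is one attempt and no reset: what is moved stays moved. The work goes in short steps, Python scripts to look and compute and a shell command to move; the robot and the scene stay as the last step left them, time stands still between calls to the robot, and variables do not carry over. Pictures are saved under pics/ and viewed, at most 10 in all, crops included, and the job is handed in when it is done.

```bash
mkdir -p pics; ls
cat > h.py <<'E'
import numpy as np, cv2
from plant import readout, camera, calibration, r
def snap(n,f):
    c=calibration(n); im=camera(n); cv2.imwrite(f'pics/{f}.png',cv2.cvtColor(im,cv2.COLOR_RGB2BGR)); np.savez(f'pics/{f}.npz',K=np.array(c['intrinsics']),p=np.array(c['xyz']),R=np.array(c['rotation'])); return im
def rotm(R):
    R=np.array(R); return R if R.shape==(3,3) else cv2.Rodrigues(R)[0]
def ray(f,px):
    c=np.load(f'pics/{f}.npz'); d=np.linalg.inv(c['K'])@[px[0],px[1],1]; d=rotm(c['R'])@[d[0],-d[1],-d[2]]; return c['p'],d/np.linalg.norm(d)
def tri(obs):
    A=np.zeros((3,3));b=np.zeros(3);L=[]
    for f,px in obs:
        p,d=ray(f,px);M=np.eye(3)-np.outer(d,d);A+=M;b+=M@p;L.append((p,M))
    x=np.linalg.solve(A,b); return x,[1e3*np.linalg.norm(M@(x-p)) for p,M in L]
def onz(f,px,z):
    p,d=ray(f,px); return p+d*(z-p[2])/d[2]
def proj(f,X):
    c=np.load(f'pics/{f}.npz'); v=rotm(c['R']).T@(np.array(X)-c['p']); q=c['K']@[v[0],-v[1],-v[2]]; return q[:2]/q[2]
E
python3 - <<'E'
from h import *
for n in ['side','top','wrist']:
    snap(n,n+'0'); c=calibration(n); print(n,c)
a=[cv2.imread(f'pics/{n}0.png') for n in ['side','top']]
s=readout.sense(); print(s['tcp_rot'],s['position'],s['gripper_width'],s['t'])
E
```

```text
pics
side {'intrinsics': array([[374.81563092,   0.        , 319.37734848],
       [  0.        , 374.81563092, 197.64767932],
       [  0.        ,   0.        ,   1.        ]]), 'xyz': array([0.35179177, 0.99555119, 0.70182158]), 'rotation': array([ 0.16409634, -1.41951942, -2.61583973])}
top {'intrinsics': array([[460.1871777 ,   0.        , 318.99088358],
       [  0.        , 460.1871777 , 200.43071163],
       [  0.        ,   0.        ,   1.        ]]), 'xyz': array([0.42795092, 0.05003486, 1.57065578]), 'rotation': array([ 0.05235309, -0.06621631, -1.58762302])}
wrist {'intrinsics': array([[277.56279458,   0.        , 321.65443263],
       [  0.        , 277.56279458, 200.93051684],
       [  0.        ,   0.        ,   1.        ]]), 'xyz': array([0.07159157, 0.57480615, 0.37212044]), 'rotation': array([-0.24709668, -0.19019288,  1.31459286])}
[-3.88210379e-01 -3.11714224e+00  2.21245213e-03] [0.14087921 0.55706334 0.23062146] 0.08549818446040026 0.15
```

View pics/top0.png

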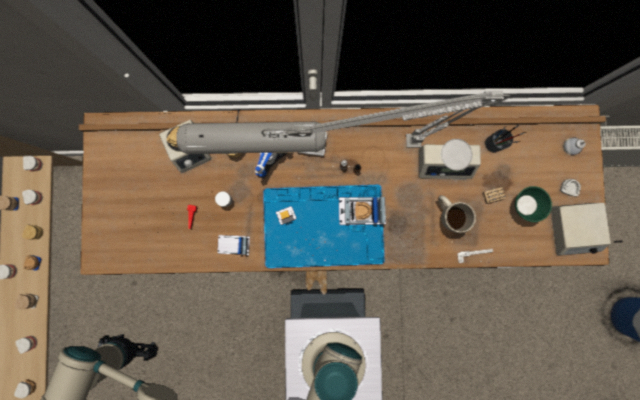

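View pics/side0.png

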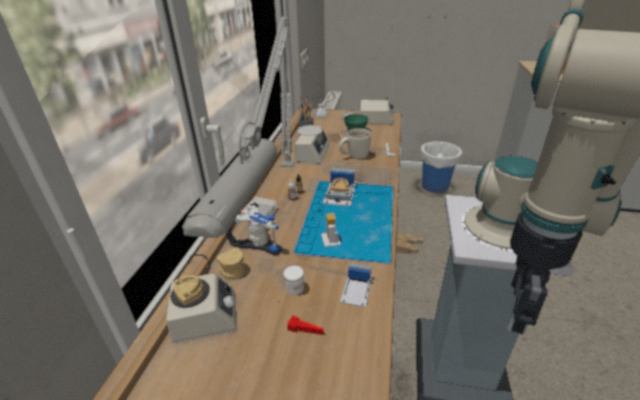

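The top view shows a white stand with a brass key at (286,215), a clamp holding the orange model on the mat at (361,211), and an empty, smaller clamp look-alike at (234,245). A red key look-alike lies at (192,215). The clamp at (361,211) and the brass key fit the description. I'll confirm both in one enlarged crop.

Run:
```python
from h import *
t=cv2.imread('pics/top0.png')[175:270,180:395]; s=cv2.imread('pics/side0.png')[160:310,280:400]
t=cv2.resize(t,(790,349),interpolation=cv2.INTER_CUBIC)
w=cv2.resize(cv2.imread('pics/wrist0.png'),(400,250)); s=cv2.resize(s,(200,250),interpolation=cv2.INTER_CUBIC)
o=np.zeros((599,790,3),np.uint8); o[:349]=t;o[349:,:400]=w;o[349:,400:600]=s
cv2.imwrite('pics/c1.png',o)
for n,p,z in [('stand',(286,215),.076),('jig',(361,211),.03),('small',(234,245),.03)]: print(n,onz('top0',p,z))
```

```text
stand [0.49501605 0.14383642 0.076     ]
jig [ 0.50607505 -0.10483415  0.03      ]
small [0.40024148 0.32092206 0.03      ]
```

View pics/c1.png

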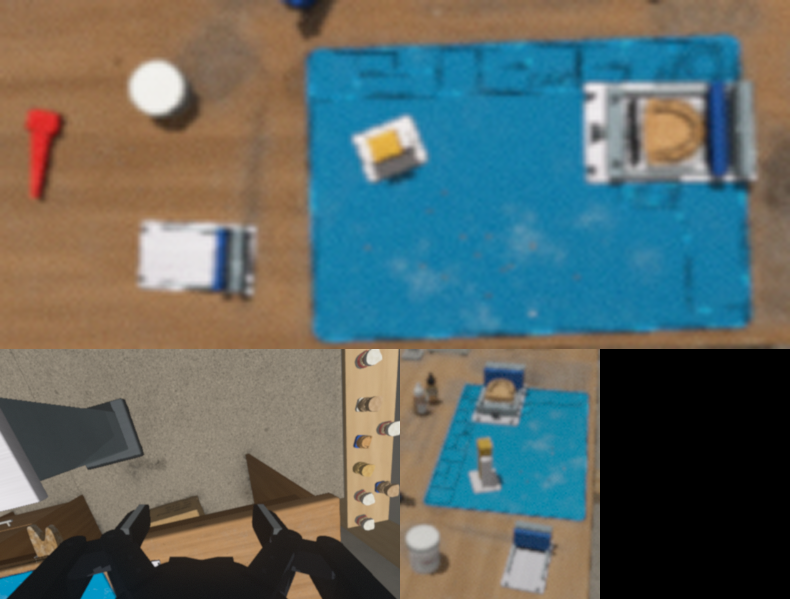

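The big clamp with the cast (wall on the right, jaw left of it, so its +x ≈ world +y) and the brass key on its stand are confirmed. The small empty clamp and the red key are decoys. Next I work out the wrist camera geometry for a closer look.

Run:
```python
from h import *
s=readout.sense(); T=rotm(s['tcp_rot']); c=calibration('wrist'); R=rotm(c['rotation'])
print('T',T.round(3)); print('cam in tool',(T.T@(c['xyz']-s['position'])).round(3),'look',(T.T@R[:,2]*-1).round(3),'right',(T.T@R[:,0]).round(3))
d=np.array([0.42,0.15,0.24])-s['position']; print('shift to',(T.T@d/.25).round(3), s['joints'])
```

```text
T [[-0.969  0.245 -0.001]
 [ 0.245  0.969 -0.001]
 [ 0.    -0.001 -1.   ]]
cam in tool [ 0.072  0.    -0.141] look [-0.286  0.     0.958] right [0.001 1.    0.   ]
shift to [-1.482 -1.305 -0.036] [ 1.20200832e+00  2.76482250e-01  1.50583839e+00  1.65403097e-05
  1.36072803e+00 -1.20986437e-01]
```

```bash
python3 -m creep '[[-0.08,-0.1,0,-0.1,0],[-0.16,-0.2,0,-0.25,0],[-0.26,-0.32,0,-0.4,0],[-0.36,-0.45,0,-0.55,0],[-0.46,-0.58,0,-0.7,0],[-0.56,-0.7,0,-0.8,0],[-0.64,-0.8,0,-0.8,0],[-0.64,-0.8,0,-0.8,0],[-0.64,-0.8,0,-0.8,0],[-0.64,-0.8,0,-0.8,0]]' 60
cat > to.py <<'E'
import sys
from h import *
def to(P,yaw=None):
    s=readout.sense(); T=rotm(s['tcp_rot']); d=T.T@(np.array(P)-s['position'])/.25
    o='shift '+str(d.round(3))
    a=np.degrees(np.arctan2(T[1,1],T[0,1])); o+=f' tooly angle {a:.1f}'
    if yaw is not None: o+=f' turn {-(yaw-a)/45:.3f}'
    print(o)
if __name__=='__main__': to([float(v) for v in sys.argv[1:4]], float(sys.argv[4]) if len(sys.argv)>4 else None)
E
python3 to.py .355 .09 .11 111.7
```

```text
t: 0.98
position: [0.2471, 0.3248, 0.2314]
tcp_rot: [-0.593, 3.085, 0.002]
contact_force: [0.7, -0.1, 0.7]
gripper_width: 0.0856
gripper_force: 0.0
shift [-0.053 -1.033  0.485] tooly angle 111.7 turn 0.001
```

```bash
python3 -m creep '[[-0.01,-0.1,0,0,0],[-0.02,-0.22,0,0,0],[-0.03,-0.36,0.05,0,0],[-0.03,-0.5,0.12,0,0],[-0.04,-0.64,0.2,0,0],[-0.05,-0.78,0.3,0,0],[-0.05,-0.9,0.4,0,0],[-0.05,-1,0.46,0,0],[-0.05,-1,0.48,0,0],[-0.05,-1,0.48,0,0]]'
python3 - <<'E'
from h import *
im=snap('wrist','w1')
print(readout.sense()['position'])
print(proj('w1',[.495,.144,.076]), proj('w1',[.495,.144,0]))
cv2.imwrite('pics/w1c.png',cv2.resize(cv2.imread('pics/w1.png')[0:300],(800,375)))
u,v=proj('w1',[.495,.144,.04]).astype(int); y0=max(0,v-70);c=cv2.imread('pics/w1.png')[y0:y0+140,max(0,u-90):u+90];print(u,v,y0)
cv2.imwrite('pics/w1z.png',cv2.resize(c,None,fx=4,fy=4,interpolation=cv2.INTER_CUBIC))
E
```

```text
t: 1.82
position: [0.3512, 0.0971, 0.1099]
tcp_rot: [0.591, -3.082, -0.002]
contact_force: [0.3, -0.7, 0.9]
gripper_width: 0.0853
gripper_force: 0.0
[0.35151339 0.09778154 0.1108149 ]
[310.54816043 397.28777865] [313.13693425 330.63326516]
311 361 291
```

View pics/w1z.png

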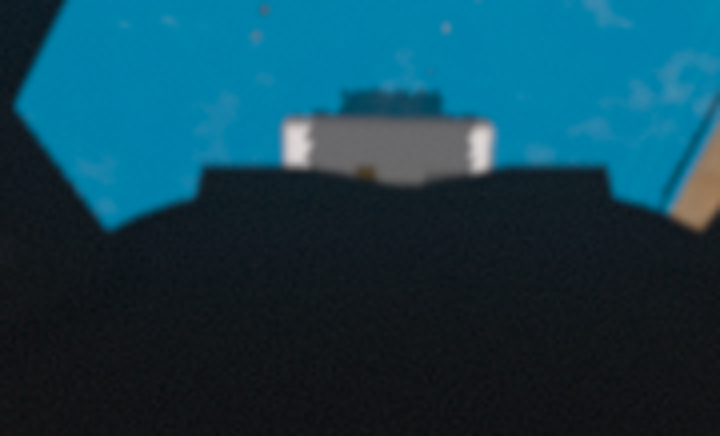

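The image shows the stand base edges at crop (285–493, 117), parallel to the tool y axis (yaw ≈ 111.7°). The brass tip shows at (366,172), left of the stand's middle at 391, about 6 mm towards world −y. So key +x points towards about +y, the same sense as the clamp. Next I turn into the grasp orientation and look from the side.

```bash
python3 -m creep '[[0.02,-0.02,0,0.16,0],[0.04,-0.04,0,0.32,0],[0.06,-0.06,0,0.48,0],[0.08,-0.1,0,0.64,0],[0.1,-0.12,0,0.8,0],[0.1,-0.12,0,0.9,0],[0.1,-0.12,0,1,0],[0.1,-0.12,0,1,0],[0.1,-0.12,0,1,0],[0.1,-0.12,0,1,0]]'
python3 -c "from h import *;print(readout.sense()['joints'])"
python3 to.py .405 .044 .13 21.7
```

```text
t: 2.7
position: [0.3399, 0.0607, 0.1118]
tcp_rot: [0.626, 3.077, 0.001]
contact_force: [-0.6, 0.7, 0.2]
gripper_width: 0.0854
gripper_force: 0.0
[-2.60040400e-02  4.15307480e-02  2.13578698e+00  3.83754645e-04
  9.63028794e-01 -1.19594334e+00]
shift [-0.266  0.04  -0.072] tooly angle 67.0 turn 1.007
```

```bash
python3 -m creep '[[-0.03,0,-0.01,0.15,0],[-0.07,0.01,-0.02,0.3,0],[-0.12,0.02,-0.04,0.45,0],[-0.17,0.02,-0.05,0.6,0],[-0.22,0.03,-0.06,0.75,0],[-0.25,0.04,-0.07,0.9,0],[-0.27,0.04,-0.07,1,0],[-0.27,0.04,-0.07,1,0],[-0.27,0.04,-0.07,1,0],[-0.27,0.04,-0.07,1,0]]'
python3 - <<'E'
from h import *
snap('wrist','w2'); print(readout.sense()['position'])
print(proj('w2',[.495,.144,.076]), proj('w2',[.495,.144,0]))
u,v=proj('w2',[.495,.144,.05]).astype(int); x0=min(u-75,490);y0=max(0,v-60);c=cv2.imread('pics/w2.png')[y0:y0+120,x0:x0+150];print(x0,y0)
cv2.imwrite('pics/w2z.png',cv2.resize(c,None,fx=5,fy=5,interpolation=cv2.INTER_CUBIC))
E
```

```text
t: 3.53
position: [0.4048, 0.0427, 0.1287]
tcp_rot: [-1.757, -2.603, 0.0]
contact_force: [0.0, -0.2, 0.5]
gripper_width: 0.0853
gripper_force: 0.0
[0.40477729 0.04267553 0.12865006]
[498.47028528 136.37416616] [449.38927009 131.36305726]
402 74
```

View pics/w2z.png

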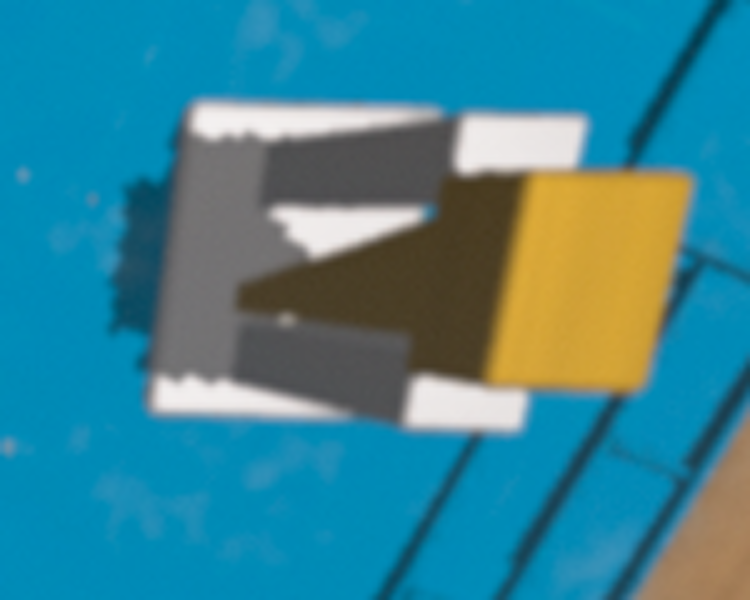

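The wrist view shows the brass head's top corners at crop (525,175), (692,175), (643,390), (487,382). The wedge hangs below it, tapering on its upper side (tool +x, towards +y), which confirms the sense. Now I measure its pose.

Run:
```python
from h import *
f=lambda X,Y:(402+(X+.5)/5-.5,74+(Y+.5)/5-.5)
C=[onz('w2',f(*p),.086) for p in [(525,175),(692,175),(643,390),(487,382)]]
for c in C: print(c.round(4))
C=np.array(C); print('ctr',C.mean(0))
ang=lambda a,b:(np.degrees(np.arctan2(*(b-a)[[1,0]])),np.linalg.norm(b-a))
print(ang(C[0],C[1]),ang(C[3],C[2]),'x:',ang(C[3],C[0]),ang(C[2],C[1]))
B=[onz('w2',f(*p),.006) for p in [(150,412),(192,100)]];print('base x',ang(*B))
P=[onz('w2',f(*p),.066) for p in [(402,422),(525,432),(585,117),(460,118)]];print('posts',ang(P[0],P[3]),ang(P[1],P[2]),np.mean(P,0))
# jig rough from top: wall/jaw ends (crop coords /3.674 +offset)
g=lambda X,Y:(180+X/3.674,175+Y/3.674)
for n,p,z in [('jawtop far',(718,85),.062),('jaw near',(718,176),.062),('bed ll',(586,182),.008),('bed ul',(588,84),.008),('bed lr',(754,182),.008)]: print(n,onz('top0',g(*p),z).round(4))
```

```text
[0.4845 0.1588 0.086 ]
[0.504  0.1667 0.086 ]
[0.5137 0.1417 0.086 ]
[0.4941 0.1349 0.086 ]
ctr [0.49904778 0.15051221 0.086     ]
(np.float64(22.025142913739664), np.float64(0.021028485719213768)) (np.float64(19.14953962751461), np.float64(0.02071917442728294)) x: (np.float64(111.83580646704101), np.float64(0.025793814879338166)) (np.float64(111.12704452242092), np.float64(0.026836403677551256))
base x (np.float64(110.75084866800925), np.float64(0.05531698347866828))
posts (np.float64(110.50755608101136), np.float64(0.041888518405904775)) (np.float64(111.995698079343), np.float64(0.04346836852322992)) [0.49922741 0.15058152 0.066     ]
jawtop far [ 0.546  -0.1502  0.062 ]
jaw near [ 0.4646 -0.148   0.062 ]
bed ll [ 0.4625 -0.0329  0.008 ]
bed ul [ 0.5533 -0.0367  0.008 ]
bed lr [ 0.4597 -0.1882  0.008 ]
```

```bash
python3 to.py .499 .1505 .13 21.3
```

```text
shift [ 0.259  0.511 -0.006] tooly angle 21.9 turn 0.014
```

```bash
python3 -m creep '[[0.03,0.06,0,0,0],[0.07,0.14,0,0.01,0],[0.12,0.24,0,0.01,0],[0.17,0.33,0,0.01,0],[0.21,0.41,0,0.01,0],[0.24,0.47,0,0.01,0],[0.26,0.51,0,0.01,0],[0.26,0.51,0,0.01,0],[0.26,0.51,0,0.01,0],[0.26,0.51,0,0.01,0]]'
cat > gold.py <<'E'
from h import *
def gold(f):
    im=cv2.imread(f'pics/{f}.png'); h=cv2.cvtColor(im,cv2.COLOR_BGR2HSV)
    m=((h[...,0]>15)&(h[...,0]<32)&(h[...,1]>120)&(h[...,2]>130)).astype(np.uint8)
    n,l,st,ce=cv2.connectedComponentsWithStats(m); i=1+np.argmax(st[1:,4]); c=cv2.findContours((l==i).astype(np.uint8),0,1)[0][0]
    return ce[i],st[i],cv2.minAreaRect(c)
if __name__=='__main__':
    snap('wrist','w3'); print(readout.sense()['position'])
    a,b=gold('w2'),gold('w3'); print(a,b)
    print(tri([('w2',a[0]),('w3',b[0])]), onz('w2',a[0],.086),onz('w3',b[0],.086))
E
python3 gold.py; python3 to.py .499 .1505 .0650 21.3
```

```text
t: 4.42
position: [0.4984, 0.1494, 0.1286]
tcp_rot: [-1.771, -2.594, 0.002]
contact_force: [0.6, 0.5, -0.2]
gripper_width: 0.0852
gripper_force: 0.0
[0.49851095 0.149249   0.12867395]
(array([518.76727273, 129.47781818]), array([ 499,  108,   41,   44, 1375], dtype=int32), ((518.8846435546875, 129.57693481445312), (32.163047790527344, 47.460105895996094), 11.309932708740234)) (array([381.71111111,   4.93333333]), array([378,   0,  10,  14,  45], dtype=int32), ((382.219970703125, 6.459996700286865), (8.202439308166504, 13.859292984008789), 8.130102157592773))
(array([0.46222442, 0.18730348, 0.18494608]), [np.float64(59.54709953951484), np.float64(59.54709953951482)]) [0.49875605 0.15084204 0.086     ] [0.48224262 0.28693427 0.086     ]
shift [0.004 0.004 0.255] tooly angle 21.3 turn 0.001
```

Run:
```python
from h import *
im=cv2.imread('pics/w3.png'); h=cv2.cvtColor(im,cv2.COLOR_BGR2HSV)
u,v=proj('w3',[.499,.1507,.086]); print(u,v,h[int(v),int(u)])
w=np.zeros(h.shape[:2],bool); w[int(v)-60:int(v)+60,int(u)-60:int(u)+60]=1
m=(w&(h[...,0]>15)&(h[...,0]<32)&(h[...,1]>120)&(h[...,2]>40)).astype(np.uint8)
n,l,st,ce=cv2.connectedComponentsWithStats(m); i=1+np.argmax(st[1:,4])
c=max(cv2.findContours((l==i).astype(np.uint8),0,1)[0],key=len); print(ce[i],st[i],cv2.minAreaRect(c))
print(tri([('w2',(518.8,129.5)),('w3',ce[i])]))
cv2.imwrite('pics/w3z.png',cv2.resize(im[int(v)-80:int(v)+70,int(u)-100:int(u)+100],None,fx=4,fy=4))
```

```text
321.83484308941115 222.63316079956178 [ 21 134 103]
[323.55142232 220.50218818] [310 203  28  36 914] ((323.5, 220.5), (35.0, 27.0), 90.0)
(array([0.50012071, 0.15155779, 0.08352608]), [np.float64(0.29965591873711084), np.float64(0.2996559187371516)])
```

```bash
python3 to.py .4997 .1512 .062 21.3
```

```text
shift [0.006 0.008 0.267] tooly angle 21.3 turn 0.001
```

```bash
python3 -m creep '[[0.006,0.008,0.03,0,0],[0.006,0.008,0.07,0,0],[0.006,0.008,0.12,0,0],[0.006,0.008,0.17,0,0],[0.006,0.008,0.21,0,0],[0.006,0.008,0.245,0,0],[0.006,0.008,0.267,0,0],[0.006,0.008,0.267,0,0],[0.006,0.008,0.267,0,0.4],[0.006,0.008,0.267,0,0.6]]' 60
python3 -m creep '[[0,0,0,0,0.8],[0,0,0,0,1],[0,0,0,0,1],[0,0,0,0,1],[0,0,0,0,1],[0,0,0,0,1],[0,0,0,0,1],[0,0,0,0,1],[0,0,0,0,1],[0,0,0,0,1]]' 60
```

```text
t: 5.3
position: [0.5015, 0.1522, 0.0624]
tcp_rot: [1.771, 2.594, 0.001]
contact_force: [0.3, -0.2, 0.3]
gripper_width: 0.0638
gripper_force: 0.0
t: 6.13
position: [0.5012, 0.1522, 0.0626]
tcp_rot: [1.771, 2.594, 0.001]
contact_force: [-1.0, -1.3, 6.0]
gripper_width: 0.0211
gripper_force: 60.3
```

```bash
python3 -m creep '[[0,0,-0.02,0,1],[0,0,-0.05,0,1],[0,0,-0.1,0,1],[0,0,-0.15,0,1],[0,0,-0.2,0,1],[0,0,-0.25,0,1],[0,0,-0.3,0,1],[0,0,-0.34,0,1],[0,0,-0.36,0,1],[0,0,-0.36,0,1]]'
python3 to.py .505 -.215 .15 -1.2
```

```text
t: 6.97
position: [0.5018, 0.1523, 0.1533]
tcp_rot: [1.77, 2.593, 0.003]
contact_force: [-0.1, -0.1, -2.7]
gripper_width: 0.0207
gripper_force: 59.5
shift [-1.373 -0.523  0.012] tooly angle 21.4 turn 0.501
```

```bash
python3 -m creep '[[-0.05,-0.02,0,0.03,1],[-0.12,-0.05,0,0.08,1],[-0.2,-0.08,0,0.14,1],[-0.3,-0.11,0,0.2,1],[-0.4,-0.15,0,0.27,1],[-0.5,-0.19,0,0.34,1],[-0.6,-0.23,0,0.4,1],[-0.7,-0.27,0,0.45,1],[-0.8,-0.31,0,0.48,1],[-0.9,-0.345,0,0.5,1]]'
python3 to.py .505 -.215 .15 -1.2
```

```text
t: 7.8
position: [0.5017, -0.0899, 0.1512]
tcp_rot: [-2.244, -2.197, 0.001]
contact_force: [0.4, -0.1, -1.1]
gripper_width: 0.0207
gripper_force: 59.5
shift [-0.5    0.024  0.004] tooly angle -1.2 turn -0.000
```

```bash
python3 -m creep '[[-0.1,0,0,0,1],[-0.2,0.01,0,0,1],[-0.3,0.02,0,0,1],[-0.38,0.02,0,0,1],[-0.44,0.02,0,0,1],[-0.48,0.02,0,0,1],[-0.5,0.02,0,0,1],[-0.5,0.02,0,0,1],[-0.5,0.02,0,0,1],[-0.5,0.02,0,0,1]]'
python3 - <<'E'
from h import *
snap('wrist','w4'); print(readout.sense()['position'])
u,v=proj('w4',[.505,-.15,.062]).astype(int); print(u,v)
y0=max(0,v-60);x0=u-100
cv2.imwrite('pics/w4z.png',cv2.resize(cv2.imread('pics/w4.png')[y0:y0+150,x0:x0+200],None,fx=4,fy=4,interpolation=cv2.INTER_CUBIC));print(x0,y0)
E
```

```text
t: 8.63
position: [0.505, -0.2127, 0.1519]
tcp_rot: [-2.242, -2.199, -0.001]
contact_force: [0.3, 0.5, -1.7]
gripper_width: 0.021
gripper_force: 59.5
[ 0.50502576 -0.212732    0.1520293 ]
318 130
218 70
```

View pics/w4z.png

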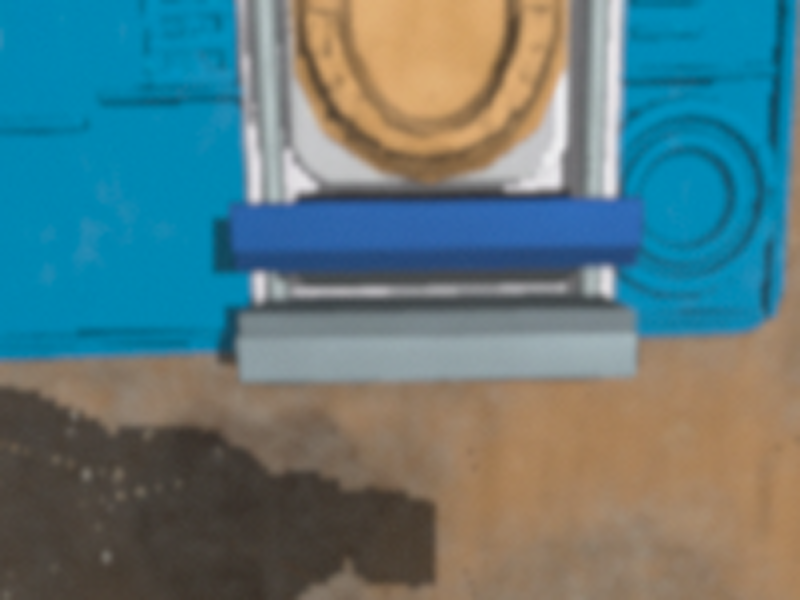

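The crop shows the wall's throat edge from (238,308) to (636,304), its lead-in top at row 336, and its outer edge from (240,381) to (636,375). The jaw's throat edge runs from (232,271) to (637,263), with the gap between them clear.

Run:
```python
from h import *
f=lambda X,Y:(218+(X+.5)/4-.5,70+(Y+.5)/4-.5)
W=lambda X,Y,z:onz('w4',f(X,Y),z).round(4)
for n,a,b,z in [('wall throat',(238,308),(636,304),.058),('wall leadtop',(239,338),(636,334),.062),('wall outer',(240,381),(636,375),.062),('jaw throat',(232,271),(637,263),.058),('jaw leadtop',(232,251),(640,244),.062),('jaw far',(232,204),(643,199),.062)]:
    A,B=W(*a,z),W(*b,z); d=B-A; print(n,A,B,'mid',(A+B)/2,'ang %.2f len %.4f'%(np.degrees(np.arctan2(d[1],d[0])),np.linalg.norm(d)))
c=np.load('pics/w4.npz');print(c['p'])
```

```text
wall throat [ 0.4698 -0.1624  0.058 ] [ 0.5529 -0.1631  0.058 ] mid [ 0.51135 -0.16275  0.058  ] ang -0.48 len 0.0831
wall leadtop [ 0.4702 -0.1682  0.062 ] [ 0.5524 -0.1689  0.062 ] mid [ 0.5113  -0.16855  0.062  ] ang -0.49 len 0.0822
wall outer [ 0.4699 -0.1771  0.062 ] [ 0.5527 -0.1774  0.062 ] mid [ 0.5113  -0.17725  0.062  ] ang -0.21 len 0.0828
jaw throat [ 0.469  -0.1549  0.058 ] [ 0.5528 -0.1548  0.058 ] mid [ 0.5109  -0.15485  0.058  ] ang 0.07 len 0.0838
jaw leadtop [ 0.4699 -0.1507  0.062 ] [ 0.5525 -0.1508  0.062 ] mid [ 0.5112  -0.15075  0.062  ] ang -0.07 len 0.0826
jaw far [ 0.4705 -0.1415  0.062 ] [ 0.5528 -0.1421  0.062 ] mid [ 0.51165 -0.1418   0.062  ] ang -0.42 len 0.0823
[ 0.50734682 -0.14057631  0.29348431]
```

```bash
python3 to.py .5113 -.1537 .126 -.3
```

```text
shift [0.236 0.021 0.104] tooly angle -1.1 turn -0.018
```

```bash
python3 -m creep '[[0.04,0.005,0,-0.01,1],[0.09,0.01,0,-0.018,1],[0.14,0.015,0,-0.018,1],[0.18,0.02,0,-0.018,1],[0.21,0.021,0.02,-0.018,1],[0.236,0.021,0.05,-0.018,1],[0.236,0.021,0.08,-0.018,1],[0.236,0.021,0.104,-0.018,1],[0.236,0.021,0.104,-0.018,1],[0.236,0.021,0.104,-0.018,1]]'
python3 - <<'E'
from h import *
snap('wrist','w5'); s=readout.sense(); print(s['position'])
P=s['position']; t=P+np.array([0,-.006,-.0566]); print('tip expected',t,proj('w5',t),proj('w5',t+[0,.0025,0]))
u,v=proj('w5',t).astype(int); x0=u-80;y0=v-80;print(x0,y0)
cv2.imwrite('pics/w5z.png',cv2.resize(cv2.imread('pics/w5.png')[y0:y0+115,x0:x0+160],None,fx=5,fy=5,interpolation=cv2.INTER_CUBIC))
E
```

```text
t: 9.52
position: [0.5112, -0.1553, 0.1252]
tcp_rot: [-2.228, -2.213, 0.001]
contact_force: [0.6, -0.6, -1.8]
gripper_width: 0.0209
gripper_force: 59.4
[ 0.5115344  -0.15551203  0.12568239]
tip expected [ 0.5115344  -0.16151203  0.06908239] [320.77509157 225.62852348] [320.75512902 222.56108909]
240 145
```

View pics/w5z.png

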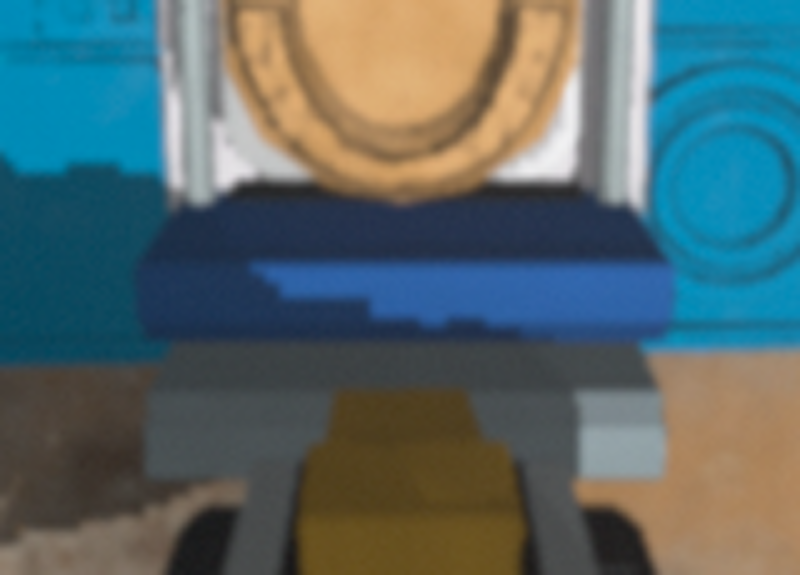

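The crop shows the tip's jaw-side edge at row 392, centred on column 403. The wall's throat edge is at row 388, its lead-in top at row 425 and its outer edge at row 476. The jaw's lead-in top is at row 263.

```bash
python3 - <<'E'
from h import *
f=lambda X,Y:(240+(X+.5)/5-.5,145+(Y+.5)/5-.5)
for n,p,z in [('throat',(403,388),.058),('leadtop',(403,425),.062),('outer',(403,476),.062),('jaw leadtop far',(403,263),.062),('jaw corner',(403,338),.062),('tip front',(403,392),.069),('wall L',(146,425),.062),('wall R',(663,421),.062)]: print(n,onz('w5',f(*p),z).round(4))
E
python3 to.py .5113 -.1545 .0905 -.3
```

```text
throat [ 0.511 -0.163  0.058]
leadtop [ 0.511  -0.1677  0.062 ]
outer [ 0.511  -0.1765  0.062 ]
jaw leadtop far [ 0.5112 -0.141   0.062 ]
jaw corner [ 0.5111 -0.1531  0.062 ]
tip front [ 0.5111 -0.1594  0.069 ]
wall L [ 0.4702 -0.1675  0.062 ]
wall R [ 0.5523 -0.1672  0.062 ]
shift [ 0.004 -0.001  0.141] tooly angle -0.4 turn -0.002
```

```bash
python3 -m creep '[[0.005,0,0,0,1],[0.0105,0,0,0,1],[0.0105,0,0.008,0,1],[0.0105,0,0.018,0,1],[0.0105,0,0.028,0,1],[0.0105,0,0.038,0,1],[0.0105,0,0.048,0,1],[0.0105,0,0.058,0,1],[0.0105,0,0.064,0,1],[0.0105,0,0.064,0,1]]'
```

```text
t: 10.4
position: [0.5113, -0.1523, 0.1096]
tcp_rot: [-2.227, -2.214, 0.0]
contact_force: [0.1, -0.2, -1.8]
gripper_width: 0.0207
gripper_force: 59.4
```

```bash
python3 -m creep '[[0,0,0.005,0,1],[-0.001,0,0.01,0,1],[-0.002,0,0.014,0,1],[-0.003,0,0.018,0,1],[-0.004,0,0.022,0,1],[-0.004,0,0.026,0,1],[-0.004,0,0.026,0,1],[-0.004,0,0.026,0,1],[-0.004,0,0.026,0,1],[-0.004,0,0.026,0,1]]'
```

```text
t: 11.23
position: [0.5116, -0.1534, 0.1036]
tcp_rot: [2.228, 2.215, -0.0]
contact_force: [-0.5, -1.5, -2.2]
gripper_width: 0.0206
gripper_force: 59.5
```

```bash
python3 -m creep '[[-0.001,0,0,0,1],[-0.001,0,0,0,1],[-0.002,0,0,0,1],[-0.002,0,0,0,1],[-0.003,0,0,0,1],[-0.003,0,0,0,1],[-0.003,0,0,0,1],[-0.003,0,0,0,1],[-0.003,0,0,0,1],[-0.003,0,0,0,1]]'
```

```text
t: 12.07
position: [0.5115, -0.1541, 0.1035]
tcp_rot: [-2.228, -2.215, -0.0]
contact_force: [-0.7, -0.1, -2.1]
gripper_width: 0.021
gripper_force: 59.4
```

```bash
python3 -m creep '[[-0.001,0,0.003,0,1],[-0.002,0,0.006,0,1],[-0.002,0,0.009,0,1],[-0.002,0,0.012,0,1],[-0.002,0,0.015,0,1],[-0.002,0,0.018,0,1],[-0.002,0,0.02,0,1],[-0.002,0,0.02,0,1],[-0.002,0,0.02,0,1],[-0.002,0,0.02,0,1]]'
```

```text
t: 12.9
position: [0.5116, -0.1546, 0.0986]
tcp_rot: [2.228, 2.215, 0.0]
contact_force: [0.2, 0.1, -1.1]
gripper_width: 0.0207
gripper_force: 59.4
```

```bash
python3 -m creep '[[0,0,0.003,0,1],[0,0,0.006,0,1],[0,0,0.009,0,1],[0,0,0.01,0,1],[0,0,0.01,0,1],[0,0,0.01,0,0.8],[0,0,0.01,0,0.6],[0,0,0.01,0,0.4],[0,0,0.01,0,0.4],[0,0,0.01,0,0.4]]'
python3 -m creep '[[0,0,-0.02,0,0.4],[0,0,-0.05,0,0.4],[0,0,-0.09,0,0.4],[0,0,-0.13,0,0.4],[0,0,-0.17,0,0.4],[0,0,-0.2,0,0.6],[0,0,-0.2,0,1],[0,0,-0.2,0,1],[0,0,-0.2,0,1],[0,0,-0.2,0,1]]'
python3 - <<'E'
from h import *
snap('wrist','w6'); s=readout.sense(); print(s['position'],s['contact_force'],s['gripper_width'])
u,v=proj('w6',[.5115,-.1546,.1]).astype(int); x0=u-80;y0=v-60;print(x0,y0)
cv2.imwrite('pics/w6z.png',cv2.resize(cv2.imread('pics/w6.png')[y0:y0+115,x0:x0+160],None,fx=5,fy=5,interpolation=cv2.INTER_CUBIC))
E
```

```text
t: 13.73
position: [0.5115, -0.1545, 0.096]
tcp_rot: [-2.228, -2.215, -0.0]
contact_force: [-0.2, 0.3, 0.1]
gripper_width: 0.0514
gripper_force: 0.0
t: 14.57
position: [0.5111, -0.1544, 0.1455]
tcp_rot: [-2.227, -2.214, 0.001]
contact_force: [-1.1, -0.2, -0.6]
gripper_width: -0.0
gripper_force: 0.0
[ 0.51109539 -0.15442402  0.14542975] [-0.65072179  0.57454172 -0.116394  ] 9.750099204963279e-05
240 163
```

View pics/w6z.png

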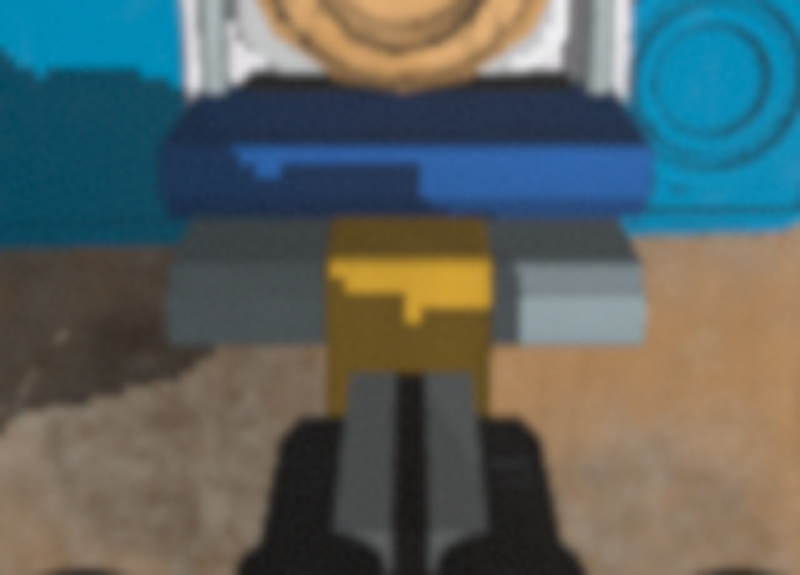

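The crop shows the key standing squarely in the slot, its head at (410,215–330), with the closed fingers (410,375) above it. I'll press from above in small steps.

```bash
python3 -m creep '[[0,0,0.01,0,1],[0,0,0.025,0,1],[0,0,0.04,0,1],[0,0,0.055,0,1],[0,0,0.07,0,1],[0,0,0.08,0,1],[0,0,0.08,0,1],[0,0,0.08,0,1],[0,0,0.08,0,1],[0,0,0.08,0,1]]'
python3 -m creep '[[0,0,0.002,0,1],[0,0,0.004,0,1],[0,0,0.006,0,1],[0,0,0.008,0,1],[0,0,0.01,0,1],[0,0,0.012,0,1],[0,0,0.014,0,1],[0,0,0.014,0,1],[0,0,0.014,0,1],[0,0,0.014,0,1]]'
```

```text
t: 15.45
position: [0.5118, -0.1547, 0.1262]
tcp_rot: [2.228, 2.215, 0.0]
contact_force: [0.9, 0.1, -0.2]
gripper_width: -0.0002
gripper_force: 0.0
t: 16.28
position: [0.5116, -0.1546, 0.1225]
tcp_rot: [2.228, 2.215, 0.0]
contact_force: [-0.8, -0.8, 0.2]
gripper_width: -0.0
gripper_force: 0.0
```

```bash
python3 -m creep '[[0,0,0.001,0,1],[0,0,0.002,0,1],[0,0,0.003,0,1],[0,0,0.004,0,1],[0,0,0.005,0,1],[0,0,0.006,0,1],[0,0,0.007,0,1],[0,0,0.008,0,1],[0,0,0.009,0,1],[0,0,0.01,0,1]]'
python3 -m creep '[[0,0,0.001,0,1],[0,0,0.002,0,1],[0,0,0.003,0,1],[0,0,0.004,0,1],[0,0,0.005,0,1],[0,0,0.006,0,1],[0,0,0.007,0,1],[0,0,0.008,0,1],[0,0,0.008,0,1],[0,0,0.008,0,1]]'
```

```text
t: 17.12
position: [0.5115, -0.1546, 0.12]
tcp_rot: [-2.228, -2.215, -0.0]
contact_force: [-0.1, 0.3, -0.1]
gripper_width: 0.0003
gripper_force: 0.0
t: 17.95
position: [0.5116, -0.1547, 0.118]
tcp_rot: [-2.228, -2.215, -0.0]
contact_force: [0.4, 0.3, 0.5]
gripper_width: -0.0001
gripper_force: 0.2
```

```bash
python3 -m creep '[[0,0,0.001,0,1],[0,0,0.002,0,1],[0,0,0.003,0,1],[0,0,0.004,0,1],[0,0,0.005,0,1],[0,0,0.006,0,1],[0,0,0.007,0,1],[0,0,0.008,0,1],[0,0,0.008,0,1],[0,0,0.008,0,1]]'
```

```text
t: 18.78
position: [0.5116, -0.1546, 0.116]
tcp_rot: [-2.228, -2.215, -0.0]
contact_force: [1.2, 0.3, 0.7]
gripper_width: -0.0001
gripper_force: 0.2
```

```bash
python3 -m creep '[[0,0,0.001,0,1],[0,0,0.002,0,1],[0,0,0.003,0,1],[0,0,0.004,0,1],[0,0,0.005,0,1],[0,0,0.006,0,1],[0,0,0.007,0,1],[0,0,0.008,0,1],[0,0,0.008,0,1],[0,0,0.008,0,1]]'
```

```text
t: 19.62
position: [0.5115, -0.1546, 0.114]
tcp_rot: [-2.228, -2.215, -0.0]
contact_force: [-0.2, -0.1, 0.6]
gripper_width: 0.0001
gripper_force: 0.2
```

```bash
python3 -m creep '[[0,0,0.001,0,1],[0,0,0.002,0,1],[0,0,0.003,0,1],[0,0,0.004,0,1],[0,0,0.005,0,1],[0,0,0.006,0,1],[0,0,0.007,0,1],[0,0,0.008,0,1],[0,0,0.008,0,1],[0,0,0.008,0,1]]'
```

```text
t: 20.45
position: [0.5116, -0.1546, 0.112]
tcp_rot: [2.228, 2.215, 0.0]
contact_force: [0.0, 0.7, 2.1]
gripper_width: 0.0003
gripper_force: 1.0
```

```bash
python3 -m creep '[[0,0,0.001,0,1],[0,0,0.002,0,1],[0,0,0.003,0,1],[0,0,0.004,0,1],[0,0,0.005,0,1],[0,0,0.006,0,1],[0,0,0.007,0,1],[0,0,0.008,0,1],[0,0,0.008,0,1],[0,0,0.008,0,1]]'
```

```text
t: 21.28
position: [0.5115, -0.1546, 0.1099]
tcp_rot: [-2.228, -2.215, -0.0]
contact_force: [1.5, -0.4, 1.6]
gripper_width: 0.0002
gripper_force: 0.8
```

```bash
python3 -m creep '[[0,0,0.001,0,1],[0,0,0.002,0,1],[0,0,0.003,0,1],[0,0,0.004,0,1],[0,0,0.005,0,1],[0,0,0.006,0,1],[0,0,0.007,0,1],[0,0,0.008,0,1],[0,0,0.008,0,1],[0,0,0.008,0,1]]'
```

```text
t: 22.12
position: [0.5115, -0.1546, 0.1079]
tcp_rot: [-2.228, -2.215, -0.0]
contact_force: [-0.1, -0.4, 1.1]
gripper_width: 0.0001
gripper_force: 0.8
```

```bash
python3 -m creep '[[0,0,0.001,0,1],[0,0,0.002,0,1],[0,0,0.003,0,1],[0,0,0.004,0,1],[0,0,0.005,0,1],[0,0,0.006,0,1],[0,0,0.007,0,1],[0,0,0.008,0,1],[0,0,0.008,0,1],[0,0,0.008,0,1]]'
```

```text
t: 22.95
position: [0.5115, -0.1546, 0.1059]
tcp_rot: [-2.228, -2.215, -0.0]
contact_force: [0.6, 0.4, 1.1]
gripper_width: -0.0002
gripper_force: 0.8
```

```bash
python3 -m creep '[[0,0,0.001,0,1],[0,0,0.002,0,1],[0,0,0.003,0,1],[0,0,0.004,0,1],[0,0,0.005,0,1],[0,0,0.006,0,1],[0,0,0.007,0,1],[0,0,0.008,0,1],[0,0,0.008,0,1],[0,0,0.008,0,1]]'
```

```text
t: 23.78
position: [0.5115, -0.1547, 0.104]
tcp_rot: [-2.228, -2.215, -0.0]
contact_force: [0.3, -0.4, 1.7]
gripper_width: 0.0001
gripper_force: 0.8
```

```bash
python3 -m creep '[[0,0,0.001,0,1],[0,0,0.002,0,1],[0,0,0.003,0,1],[0,0,0.004,0,1],[0,0,0.005,0,1],[0,0,0.006,0,1],[0,0,0.007,0,1],[0,0,0.008,0,1],[0,0,0.008,0,1],[0,0,0.008,0,1]]'
```

```text
t: 24.62
position: [0.5115, -0.1546, 0.1019]
tcp_rot: [-2.228, -2.215, -0.0]
contact_force: [-0.7, -0.5, 1.3]
gripper_width: 0.0
gripper_force: 0.7
```

```bash
python3 -m creep '[[0,0,0.001,0,1],[0,0,0.002,0,1],[0,0,0.003,0,1],[0,0,0.004,0,1],[0,0,0.005,0,1],[0,0,0.006,0,1],[0,0,0.007,0,1],[0,0,0.008,0,1],[0,0,0.008,0,1],[0,0,0.008,0,1]]'
```

```text
t: 25.45
position: [0.5116, -0.1546, 0.1]
tcp_rot: [-2.228, -2.215, -0.0]
contact_force: [0.2, -0.2, 1.5]
gripper_width: -0.0002
gripper_force: 0.7
```

```bash
python3 -m creep '[[0,0,0.001,0,1],[0,0,0.002,0,1],[0,0,0.003,0,1],[0,0,0.004,0,1],[0,0,0.005,0,1],[0,0,0.006,0,1],[0,0,0.007,0,1],[0,0,0.008,0,1],[0,0,0.008,0,1],[0,0,0.008,0,1]]'
```

```text
t: 26.28
position: [0.5115, -0.1546, 0.098]
tcp_rot: [-2.228, -2.215, -0.0]
contact_force: [0.4, -0.5, 0.8]
gripper_width: 0.0003
gripper_force: 0.7
```

```bash
python3 -m creep '[[0,0,0.001,0,1],[0,0,0.002,0,1],[0,0,0.003,0,1],[0,0,0.004,0,1],[0,0,0.005,0,1],[0,0,0.006,0,1],[0,0,0.007,0,1],[0,0,0.008,0,1],[0,0,0.008,0,1],[0,0,0.008,0,1]]'
```

```text
t: 27.12
position: [0.512, -0.1546, 0.0969]
tcp_rot: [2.227, 2.214, 0.001]
contact_force: [-0.2, 1.4, 7.6]
gripper_width: 0.0001
gripper_force: 3.8
```

```bash
python3 -m creep '[[0,0,0.0005,0,1],[0,0,0.001,0,1],[0,0,0.0015,0,1],[0,0,0.002,0,1],[0,0,0.0025,0,1],[0,0,0.003,0,1],[0,0,0.0035,0,1],[0,0,0.004,0,1],[0,0,0.004,0,1],[0,0,0.004,0,1]]'
```

```text
t: 27.95
position: [0.5123, -0.1547, 0.0966]
tcp_rot: [2.227, 2.213, 0.002]
contact_force: [-1.7, 0.7, 10.4]
gripper_width: 0.0002
gripper_force: 5.7
```

```bash
python3 -m creep '[[0,0,0.0005,0,1],[0,0,0.001,0,1],[0,0,0.0015,0,1],[0,0,0.002,0,1],[0,0,0.0025,0,1],[0,0,0.003,0,1],[0,0,0.0035,0,1],[0,0,0.004,0,1],[0,0,0.004,0,1],[0,0,0.004,0,1]]'
```

```text
t: 28.78
position: [0.5126, -0.1547, 0.0963]
tcp_rot: [2.226, 2.213, 0.003]
contact_force: [-2.1, 1.6, 15.8]
gripper_width: -0.0001
gripper_force: 7.5
```

```bash
python3 -m creep '[[0,0,-0.004,0,1],[0,0,-0.01,0,1],[0,0,-0.03,0,1],[0,0,-0.06,0,1],[0,0,-0.1,0,1],[0,0,-0.14,0,1],[0,0,-0.18,0,1],[0,0,-0.2,0,1],[0,0,-0.2,0,1],[0,0,-0.2,0,1]]'
python3 - <<'E'
from h import *
snap('wrist','w7'); s=readout.sense(); print(s['position'],s['contact_force'])
u,v=proj('w7',[.5115,-.1546,.09]).astype(int); x0=u-80;y0=v-70
cv2.imwrite('pics/w7z.png',cv2.resize(cv2.imread('pics/w7.png')[y0:y0+115,x0:x0+160],None,fx=5,fy=5,interpolation=cv2.INTER_CUBIC))
E
```

```text
t: 29.62
position: [0.5117, -0.1547, 0.1445]
tcp_rot: [2.227, 2.214, 0.001]
contact_force: [0.2, -0.3, 0.3]
gripper_width: -0.0002
gripper_force: 0.0
[ 0.5113509  -0.15454299  0.14400495] [-0.5130454   0.03305094  0.2391706 ]
```

View pics/w7z.png

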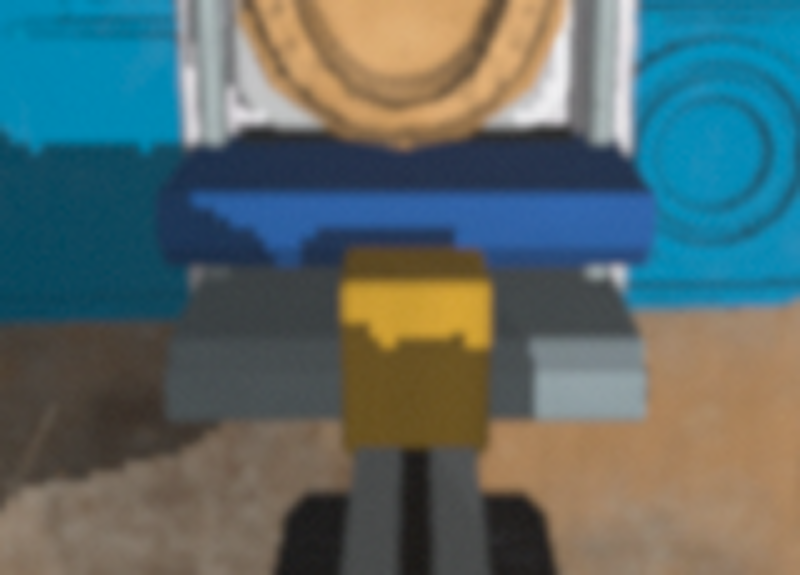

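The crop shows the key upright and deeper, its head at (415,250–445). The jaw has been driven away from the wall against the model, and the fingers are clear above. Handing in.

```bash
python3 -c "from plant import r;print(r.finish_job())"
```

```text
the job is handed in; nothing more can be done
None
```

The brass key stands in the slot with its straight face to the wall, pressed in to about 15 N so the model is clamped, and the job was handed in at about 30 s of the 51 s with the gripper clear.

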